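Rake the cut slugs out from under the cutting grid

TASK

Pick up the long-handled red drag scoop by its wooden grip, reach it under the low cutting grid and use it to draw the two bright steel slugs right out onto the yellow plate in front of the grid, then leave the scoop standing flat and let go. Do not knock the grid with the scoop or the gripper or touch the slugs with the fingers; the rusty leaf scrap in the other bay is not wanted.

Things in the scene. Friction and masses are not known exactly. Their poses are not given: they have to be found in the camera images.
- scoop_grip (a point): Drag scoop, 0.32 kg, balanced here: centre of wooden grip (110 long, 24 wide, 26 tall), 36 mm above table when stood. +y runs along the handle to the head, z up. Head: red, bottomless, 42 tall, 108 wide (100 inside); back wall 260-264 mm along +y, side walls 182-260 mm, open towards the grip: it gathers when pulled. Foot block 95-115 mm behind. Lift the head over parts, lower it behind them, pull.
- slug_a_center (a point): Bright steel disc (slug), 36 mm across, 12 mm thick, about 95 g, lying flat; point: its centre, 6 mm up. Both slugs lie in the same bay, at most 18 mm off its middle line, centres 39 to 60 mm apart along it; this is the one nearer the mouth.
- slug_b_center (a point): The same kind of bright steel disc (36 mm across, 12 mm thick), the deeper of the two: its centre lies 100 to 110 mm inside the grid's front edge. Point: its centre, 6 mm up.
- grid: Low fixed grid of dark slats, 310 wide, 170 deep, underside 90 mm, top 123 mm above table. Origin: at table height under the middle of its front edge; +y into the grid, x along the edge. 10 mm posts at x = -150, 0, 150 mm, front and back, leave two bays 140 wide (middles x = -75, 75), open front and back; one holds the slugs. Yellow plate: flush with the table, y = -180 to 0, full width.
Things that resemble listed ones, but are neither listed nor needed, are in the scene too. What is shaped like the part that bears slug_b_center but black or blue is not meant.

How it is judged:
By the outcome, as a careful person would: the job done as asked, in the order asked, and still so for the second after the job is handed in, with the robot touching nothing.
It also fails if it takes over 45 s, if anything falls off the work surface, if the arm or the gripper's body presses on something with over 40 N, if the wrist force passes 120 N, or if a joint passes its speed limit or range.

ROBOT

A 6-joint arm with a two-finger parallel gripper is mounted at the origin on the work surface. World frame = base frame: x ahead of the robot, y to its left, z up, the work surface at z = 0. Lengths are in m, angles in rad, forces in N, time in s.
With the tool pointing down it reaches from about 0.275 to 0.725 m from the base axis. Payload 15.9 kg.
Tool frame: the origin (TCP) lies midway between the tips of the shut fingers; the grasp point (between the pads) lies 19 mm behind it; z points along the fingers, y is the line along which they close (so a half turn about z gives the same grasp; the last joint's range is limited). The gripper opens to 85 mm and grips with 20 to 120 N. Pads are 22 mm wide; open, the fingers measure 114 mm over their backs; the gripper's body (76 mm by 85 mm) begins 54 mm behind the grasp point. The pads swing forward as they close: fully open they stand 13 mm farther back than shut.
Start: joints at [-1.217, 0.213, -0.034, 1.323, 0, 1.571], TCP at [0.173, -0.469, 0.231] pointing down, gripper open.
Joint ranges: [-2.98, 2.98], [-0.74, 1.72], [-1.14, 1.35], [-2.1, 2.04], [-1.57, 1.44], [-3.14, 3.14]. Speed limits (rad/s): [1.89, 1.89, 2.39, 2.57, 3.14, 3.14].

INTERFACE

Orientations are given as a 3x3 rotation matrix whose columns are the frame's x, y, z axes.
In Python, from rig import readout, eyes, order gives the robot as it stands. The module is installed in compiled form; this text tells all that it offers.
- The arm moves only by the tool drive_tool, never from a script. Its argument "series" is a list of rows, each a list of 7 numbers: the shift along the tool's x, y, z in cm, then the turn, a rotation vector about the tool's x, y, z in rad, then the opening, from 0 (shut) to 1 (fully open). A call has 1 to 10 rows; each row is the pose to reach, as a shift and turn from the pose commanded when the call began, along the tool's axes at that moment; what a row does not reach only later rows make up. A row lasts 1/10 s, in which the tool goes at most 50 mm and 8.59 degrees, less where a joint would pass 70% of its speed; a pose out of reach is approached as far as the arm can. A call with a gripper value outside its range is refused whole. The fingers move at their own pace and stop on an object; the grip force is fixed at half the most. Time passes only in rows, so rows that repeat a pose let the fingers close. It gives the time, the measured TCP pose, the force, the opening and the grip force at its end, in the units of the state.
- readout.observe(): the state, without advancing time (a new reading comes with each control period).
- eyes.read_camera(name): name is "side" or "top"; returns the picture (480x640x3 uint8, red, green, blue); there is no depth.
- eyes.get_calibration(name): a dict with "vfov" (degrees; the focal length in pixels is half the picture's height over the tangent of half this angle, whatever the lens; pixels are square), "cx", "cy" (the principal point, pixels), "rvec" (rotation vector, rad) and "tvec" (3), from world to camera coordinates, as OpenCV has them. Camera axes: x right, y down, z forward; pixel columns grow to the right and rows downward; lengths in m; the calibration is good to about 2 mm. A picture is of the moment at which its call begins. get_calibration takes no time and is no camera call.
- order.finish_job(): hands the job in; it is judged then, once.
The state is a dict: "clock": time; "joint_positions": joint angles; "qvel": joint speeds; "joint_efforts": joint torques, N m; "position": TCP position; "eef_rot": TCP orientation; "contact_force": force on the tool from outside, world axes, zero at the start; "torque": the same for the moment, N m; "finger_gap": finger opening in m; "finger_force": force on a finger pad.
Only numpy, scipy, OpenCV 4.12 (cv2) and the standard library are available. Lean on these libraries where they do the work, as an engineer would, in place of code of your own. Each camera call takes 0.05 s, during which the arm holds its last target. There are 200 camera calls.

## Working session

There is one attempt and no reset: what is moved stays moved. The work goes in short steps, Python scripts to look and compute and a tool call to move; the robot and the scene stay as the last step left them, time stands still between calls to the robot, and variables do not carry over. Pictures are saved under pics/ and viewed, at most 10 in all, crops included, and the job is handed in when it is done.

Besides the shell and the picture viewer there is one more tool, called as name(argument=value, ...), one argument or row to a line, values as JSON. drive_tool: Moves the arm, as the interface text tells. Its arguments: {"type":"object","properties":{"series":{"type":"array"}},"required":["series"]}

```bash
mkdir -p pics; python3 - <<'E'
from rig import readout, eyes
import cv2
for n in("side","top"):
    im=eyes.read_camera(n); cv2.imwrite(f"pics/{n}0.png",im[:,:,::-1]); print(n,eyes.get_calibration(n))
s=readout.observe(); print(s["clock"],s["position"],s["eef_rot"],s["finger_gap"])
E
```

```text
side {'vfov': 51.741859108129155, 'cx': 324.87854550300364, 'cy': 238.333003289525, 'rvec': array([ 0.83979057, -2.62153308,  0.96186202]), 'tvec': array([0.37581645, 0.25082092, 0.687025  ])}
top {'vfov': 42.793505184285436, 'cx': 328.61394933299243, 'cy': 243.8476532458166, 'rvec': array([ 2.20318336, -2.13702119,  0.14397891]), 'tvec': array([-0.02744735,  0.49314676,  0.97209952])}
0.1 [ 0.17313689 -0.46876099  0.2308902 ] [[ 9.38053535e-01  3.46490197e-01 -3.28608316e-04]
 [ 3.46490353e-01 -9.38053122e-01  8.80925405e-04]
 [-3.02003960e-06 -9.40214802e-04 -9.99999558e-01]] 0.08554084755272705
```

View pics/side0.png

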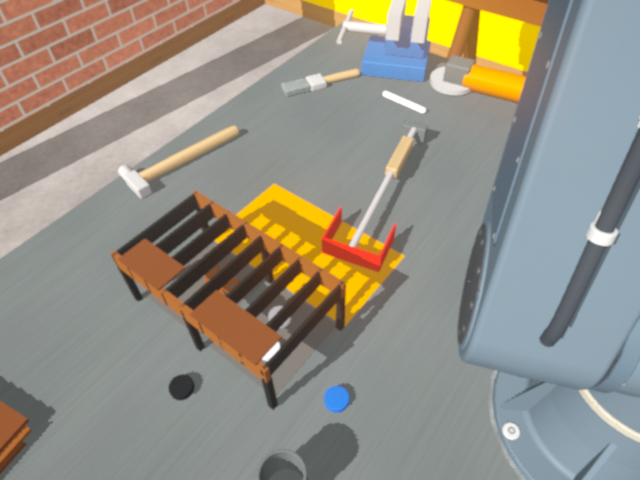

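View pics/top0.png

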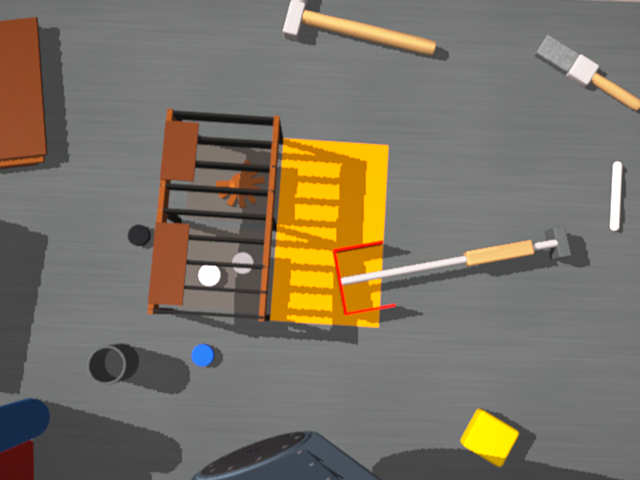

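The top view shows the grip at (500,252), the scoop head at (345,280), bright slugs at (209,275) and (243,263), and the leaf scrap at (240,187) in the other bay. Things that could be mistaken:
- **Slugs:** the black disc (139,235) and the blue disc (203,355). I choose the two bright ones.
- **Wooden grip:** the hammer handle (370,32) and the brush (615,88). I choose the one with the red head.

```bash
cat > h.py <<'E'
import numpy as np, cv2
from rig import eyes, readout
def cal(n):
    c=eyes.get_calibration(n); f=240/np.tan(np.radians(c["vfov"]/2)); R=cv2.Rodrigues(c["rvec"])[0]
    return np.array([[f,0,c["cx"]],[0,f,c["cy"]],[0,0,1]]),R,np.asarray(c["tvec"]).reshape(3)
def ray(n,p):
    K,R,t=cal(n); return -R.T@t, R.T@np.linalg.inv(K)@np.array([p[0],p[1],1.])
def onz(n,p,z):
    o,d=ray(n,p); return o+d*(z-o[2])/d[2]
def tri(a,b):
    P=[np.c_[K@R,K@t] for K,R,t in(cal("side"),cal("top"))]
    X=cv2.triangulatePoints(P[0],P[1],np.array(a,float).reshape(2,1),np.array(b,float).reshape(2,1)).ravel(); return X[:3]/X[3]
def proj(n,X):
    K,R,t=cal(n); q=K@(R@np.asarray(X)+t); return q[:2]/q[2]
def blob(im,lo,hi,box):
    x0,y0,x1,y1=box; m=cv2.inRange(cv2.cvtColor(im[y0:y1,x0:x1],cv2.COLOR_RGB2HSV),lo,hi)
    n,l,s,c=cv2.connectedComponentsWithStats(m); k=1+np.argmax(s[1:,4])
    cnt=np.argwhere(l==k)[:,::-1].astype(np.float32)+[x0,y0]
    return c[k]+[x0,y0], s[k,4], cv2.minAreaRect(cnt.astype(np.float32))
E
python3 - <<'E'
from h import *
np.set_printoptions(precision=4,suppress=True)
T=cv2.imread("pics/top0.png")[:,:,::-1].copy(); S=cv2.imread("pics/side0.png")[:,:,::-1].copy()
gt=blob(T,(10,70,90),(22,200,255),(455,230,545,275)); gs=blob(S,(10,70,90),(22,200,255),(375,125,425,185))
print(gt,gs,"grip",tri(gs[0],gt[0]))
for nm,b in(("b",(190,260,228,292)),("a",(228,248,262,280))):
    r=blob(T,(0,0,150),(180,40,255),b); print(nm,r[:2],r[2],onz("top",r[0],.012))
# plate
for p in((388,145),(378,327),(284,139),(270,321)): print("plate",p,onz("top",p,0))
for p in((278,117),(265,320),(170,110),(151,312)): print("gridtop",p,onz("top",p,.123))
# head back wall corners, top edge z=.042
for p in((334,251),(346,313)): print("head",onz("top",p,.042))
big=[cv2.resize(T[225:330,145:405],None,fx=3,fy=3,interpolation=2),cv2.resize(T[225:290,440:600],None,fx=3,fy=3)]
w=max(b.shape[1] for b in big)
cv2.imwrite("pics/crop1.png",np.vstack([np.pad(b,((0,0),(0,w-b.shape[1]),(0,0))) for b in big])[:,:,::-1])
E
```

```text
(array([499.0776, 252.594 ]), np.int32(1096), ((498.6119384765625, 252.61599731445312), (16.09969139099121, 70.5703125), 79.69515228271484)) (array([399.2309, 155.8771]), np.int32(537), ((398.69580078125, 156.09449768066406), (14.253558158874512, 44.1580810546875), 25.769329071044922)) grip [ 0.4871 -0.2898  0.0372]
b (array([208.6064, 274.9682]), np.int32(409)) ((208.53846740722656, 275.3077087402344), (22.749473571777344, 21.180543899536133), 11.309932708740234) [0.4379 0.1832 0.012 ]
a (array([242.2073, 258.1762]), np.int32(193)) ((242.0, 257.5), (11.0, 20.0), 90.0) [0.4673 0.1293 0.012 ]
plate (388, 145) [ 0.6709 -0.1097  0.    ]
plate (378, 327) [ 0.361  -0.0988  0.    ]
plate (284, 139) [0.6753 0.0688 0.    ]
plate (270, 321) [0.3656 0.0803 0.    ]
gridtop (278, 117) [0.6734 0.0713 0.123 ]
gridtop (265, 320) [0.3684 0.0783 0.123 ]
gridtop (170, 110) [0.6785 0.2343 0.123 ]
gridtop (151, 312) [0.3751 0.2439 0.123 ]
head [ 0.4809 -0.0212  0.042 ]
head [ 0.3823 -0.0431  0.042 ]
```

View pics/crop1.png

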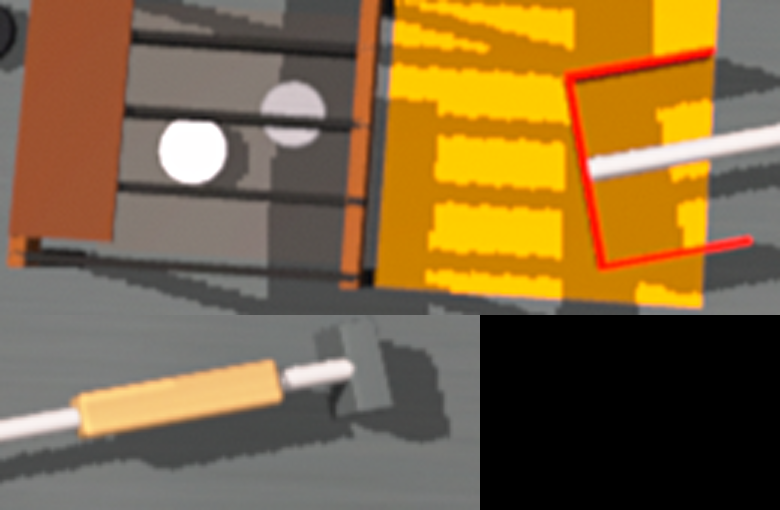

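The crop confirms the choice: slugs at (209,275) and (243,263) behind the slats, and the wooden grip of the red scoop at (499,252). The two views triangulate the grip to (0.487, -0.290, 0.037). Slug b lies 106 mm in and slug a 52 mm in, both in the x = -75 bay. The handle points at 102° and the grid's y axis at 88°. I'm moving above the grip.

drive_tool(
  series=[
    [3.6,-0.6,1,0,0,-0.143,1],
    [7.1,-1.2,2,0,0,-0.286,1],
    [10.7,-1.8,3,0,0,-0.429,1],
    [14.2,-2.4,4,0,0,-0.572,1],
    [17.8,-3,5,0,0,-0.715,1],
    [21.4,-3.5,6,0,0,-0.858,1],
    [25,-4.1,7,0,0,-1.0,1],
    [28.5,-4.7,8,0,0,-1.144,1],
    [32,-5.3,9,0,0,-1.287,1],
    [35.6,-5.9,10,0,0,-1.43,1],
  ],
)

```text
clock: 1.1
position: [0.4877, -0.2893, 0.1306]
eef_rot: [[-0.217, 0.976, -0.001], [0.976, 0.217, 0.0], [0.0, -0.0, -1.0]]
contact_force: [-0.3, -1.4, -0.5]
finger_gap: 0.0855
finger_force: 0.0
```

drive_tool(
  series=[
    [0,0,0,0,0,0,1],
    [0,0,0,0,0,0,1],
  ],
)

```text
clock: 1.3
position: [0.4867, -0.2897, 0.1307]
eef_rot: [[-0.212, 0.977, -0.001], [0.977, 0.212, 0.001], [0.001, -0.001, -1.0]]
contact_force: [-1.5, 0.8, -1.3]
finger_gap: 0.0848
finger_force: 0.0
```

```bash
cat > goto.py <<'E'
from h import *
def rel(x,y,z,yaw):
    "tool shift (cm) and turn about tool z to bring TCP to x,y,z with tool x at yaw (deg)"
    s=readout.observe(); R=np.array(s["eef_rot"]); d=R.T@(np.array([x,y,z])-s["position"])
    a=np.degrees(np.arctan2(R[1,0],R[0,0])); print("clock",s["clock"],"pos",np.round(s["position"],4),"yaw",round(a,2),"tilt",np.round(R[:,2],3))
    return np.round(d*100,2), round(-np.radians((yaw-a+180)%360-180),3)
E
python3 - <<'E'
from goto import *
print(rel(.487,-.290,.015,102.2)); s=readout.observe(); print(s["contact_force"])
im=eyes.read_camera("side"); cv2.imwrite("pics/side1.png",cv2.resize(im[60:260,300:500],None,fx=3,fy=3)[:,:,::-1])
E
```

```text
clock 1.3 pos [ 0.4867 -0.2897  0.1307] yaw 102.23 tilt [-0.001  0.001 -1.   ]
(array([-0.04,  0.03, 11.57]), np.float64(0.0))
[-1.52290641  0.80651048 -1.25396089]
```

View pics/side1.png

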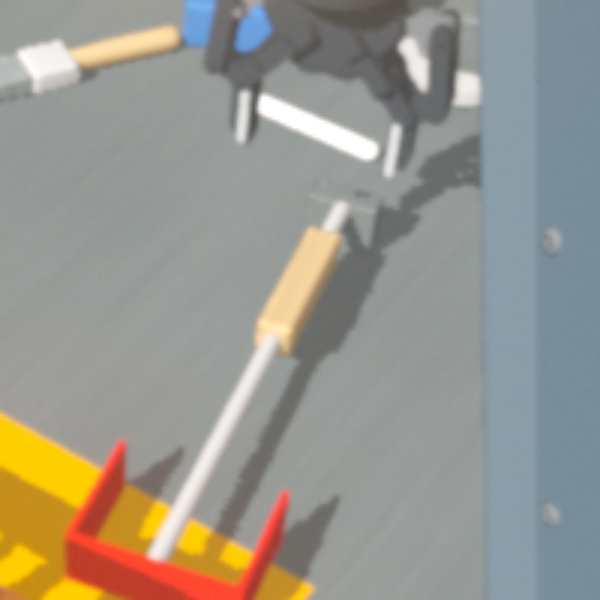

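The crop shows the fingers, at about crop (245,115) and (393,150), straddling the line of the grip (300,290) and level with it. I'll go down and close.

drive_tool(
  series=[
    [0,0,3,0,0,0,1],
    [0,0,6,0,0,0,1],
    [0,0,9,0,0,0,1],
    [0,0,11,0,0,0,1],
    [0,0,11.5,0,0,0,1],
    [0,0,11.5,0,0,0,0],
    [0,0,11.5,0,0,0,0],
    [0,0,11.5,0,0,0,0],
    [0,0,11.5,0,0,0,0],
    [0,0,11.5,0,0,0,0],
  ],
)

```text
clock: 2.35
position: [0.4873, -0.2907, 0.0173]
eef_rot: [[-0.211, 0.977, 0.001], [0.977, 0.211, -0.001], [-0.001, 0.001, -1.0]]
contact_force: [-2.1, 1.1, 8.4]
finger_gap: 0.0231
finger_force: 59.8
```

drive_tool(
  series=[
    [0,0,0,0,0,0,0],
    [0,0,0,0,0,0,0],
    [0,0,0,0,0,0,0],
  ],
)

```text
clock: 2.65
position: [0.4873, -0.2907, 0.0173]
eef_rot: [[-0.211, 0.977, 0.001], [0.977, 0.211, -0.001], [-0.001, 0.001, -1.0]]
contact_force: [-1.2, 0.3, 9.1]
finger_gap: 0.0234
finger_force: 59.8
```

drive_tool(
  series=[
    [0,0,-1,0,0,0,0],
    [0,0,-2,0,0,0,0],
    [0,0,-3,0,0,0,0],
    [0,0,-3,0,0,0,0],
    [0,0,-3,0,0,0,0],
  ],
)

```text
clock: 3.15
position: [0.4869, -0.2904, 0.0466]
eef_rot: [[-0.211, 0.977, 0.001], [0.977, 0.211, -0.0], [-0.0, 0.0, -1.0]]
contact_force: [-0.2, -0.0, -3.8]
finger_gap: 0.0232
finger_force: 59.3
```

```bash
python3 - <<'E'
from goto import *
print(rel(.4328,-.290,.045,88)); s=readout.observe(); print(s["contact_force"],s["torque"],s["finger_gap"])
for n,b in(("side",(300,60,520,280)),("top",(310,150,600,350))):
    im=eyes.read_camera(n); cv2.imwrite(f"pics/l_{n}.png",im[:,:,::-1])
    x0,y0,x1,y1=b
a=cv2.imread("pics/l_side.png")[100:300,280:480];b=cv2.imread("pics/l_top.png")[200:350,300:600]
cv2.imwrite("pics/lift.png",np.hstack([cv2.resize(a,(400,400)),cv2.resize(np.pad(b,((0,50),(0,0),(0,0))),(400,400*200//300))[:266].repeat(1,0) if 0 else cv2.resize(b,(400,400))]))
E
```

```text
clock 3.15 pos [ 0.4869 -0.2904  0.0466] yaw 102.21 tilt [ 0.001 -0.    -1.   ]
(array([ 1.19, -5.28,  0.16]), np.float64(0.248))
[-0.166223   -0.00650025 -3.7720297 ] [-0.04008136 -0.01128741 -0.00728665] 0.023173896975954057
```

View pics/lift.png

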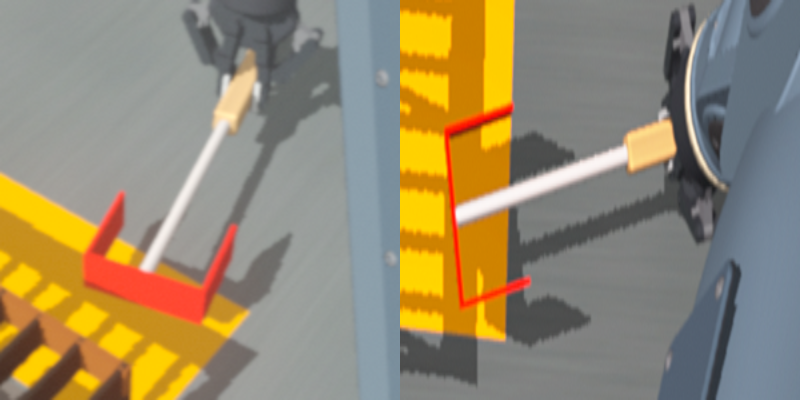

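The scoop is lifted and looks level. The head is over the plate with its back wall at about top pixels (333,266)–(346,314). Now I'll line it up with the bay.

drive_tool(
  series=[
    [0.3,-1.3,0,0,0,0.06,0],
    [0.6,-2.6,0,0,0,0.12,0],
    [0.9,-4,0.1,0,0,0.19,0],
    [1.2,-5.3,0.1,0,0,0.248,0],
    [1.2,-5.3,0.1,0,0,0.248,0],
    [1.2,-5.3,0.1,0,0,0.248,0],
  ],
)

```text
clock: 3.85
position: [0.4326, -0.2899, 0.0452]
eef_rot: [[0.034, 0.999, 0.0], [0.999, -0.034, -0.0], [-0.0, 0.0, -1.0]]
contact_force: [0.3, -0.4, -3.4]
finger_gap: 0.0236
finger_force: 59.5
```

```bash
python3 - <<'E'
from goto import *
print(rel(.4414,-.0428,.046,88))
O=np.array([.5205,.0745]); Y=np.array([.035,.9994]); X=np.array([.9994,-.035])
I={}
for n,b in(("top",(290,210,440,350)),("side",(270,140,450,330))):
    im=eyes.read_camera(n); I[n]=im; x0,y0,x1,y1=b
    hsv=cv2.cvtColor(im,cv2.COLOR_RGB2HSV); m=cv2.inRange(hsv,(0,190,90),(4,255,255))|cv2.inRange(hsv,(176,190,90),(180,255,255))
    z=np.zeros_like(m); z[y0:y1,x0:x1]=m[y0:y1,x0:x1]
    p=np.argwhere(z)[:,::-1]; print(n,len(p),p.min(0),p.max(0)); 
    if n=="top":
        for k,f in(("UL",p.sum(1).argmin()),("DL",(p[:,0]-p[:,1]).argmin()),("UR",(p[:,0]-p[:,1]).argmax()),("DR",p.sum(1).argmax())):
            w=onz(n,p[f],.042+.029); print(k,p[f],w,(w[:2]-O)@X,(w[:2]-O)@Y)
a=cv2.resize(I["side"][140:340,230:430],(400,400));b=cv2.resize(I["top"][200:350,230:430],(400,300))
cv2.imwrite("pics/al.png",np.hstack([a,np.pad(b,((0,100),(0,0),(0,0)))])[:,:,::-1])
E
```

```text
clock 3.85 pos [ 0.4326 -0.2899  0.0452] yaw 88.07 tilt [ 0. -0. -1.]
(array([24.72,  0.05, -0.08]), np.float64(0.001))
top 289 [334 241] [389 312]
UL [339 241] [ 0.49384256 -0.02785113  0.071     ] -0.02305915215466881 -0.10322273141523414
DL [334 307] [ 0.39087573 -0.0229407   0.071     ] -0.12613606758899085 -0.10191908171312497
UR [389 244] [ 0.49159345 -0.10632999  0.071     ] -0.02256015357395496 -0.18173322449325902
DR [385 311] [ 0.38705852 -0.10201704  0.071     ] -0.1271833173337074 -0.18108157964939908
side 1096 [320 197] [395 265]
```

View pics/al.png

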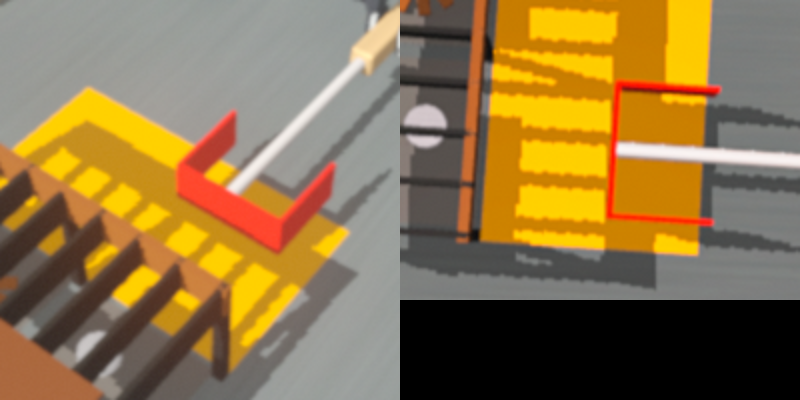

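Aligned: the head is centred at x = -75 mm in the grid frame, with its walls parallel to the bay. In the top view its back wall runs (339,241)–(334,307), about 100 mm in front of the mouth. I'll reach in with the head bottom about 28 mm up.

drive_tool(
  series=[
    [2,0,0,0,0,0,0],
    [5,0,0,0,0,0,0],
    [8,0,0,0,0,0,0],
    [11,0,0,0,0,0,0],
    [14,0,0,0,0,0,0],
    [17,0,0,0,0,0,0],
    [20,0,0,0,0,0,0],
    [22.5,0,0,0,0,0,0],
    [24.2,0,0,0,0,0,0],
    [24.8,0,0,0,0,0,0],
  ],
)

```text
clock: 4.95
position: [0.4416, -0.0404, 0.0453]
eef_rot: [[0.032, 0.999, 0.0], [0.999, -0.032, 0.0], [0.0, 0.0, -1.0]]
contact_force: [0.1, -0.0, -3.5]
finger_gap: 0.0231
finger_force: 59.5
```

drive_tool(
  series=[
    [0,0,0,0,0,0,0],
    [0,0,0,0,0,0,0],
  ],
)

```text
clock: 5.15
position: [0.4413, -0.0424, 0.0453]
eef_rot: [[0.035, 0.999, 0.0], [0.999, -0.035, -0.0], [-0.0, 0.0, -1.0]]
contact_force: [-0.2, 0.6, -3.3]
finger_gap: 0.0234
finger_force: 59.5
```

```bash
python3 - <<'E'
from goto import *
print(rel(.4414,-.0428,.018,88)); 
a=cv2.resize(eyes.read_camera("side")[220:420,150:350],(400,400));b=cv2.resize(eyes.read_camera("top")[190:340,130:330],(400,300))
cv2.imwrite("pics/in.png",np.hstack([a,np.pad(b,((0,100),(0,0),(0,0)))])[:,:,::-1])
E
```

```text
clock 5.15 pos [ 0.4413 -0.0424  0.0453] yaw 88.01 tilt [ 0. -0. -1.]
(array([-0.04,  0.01,  2.73]), np.float64(0.0))
```

View pics/in.png

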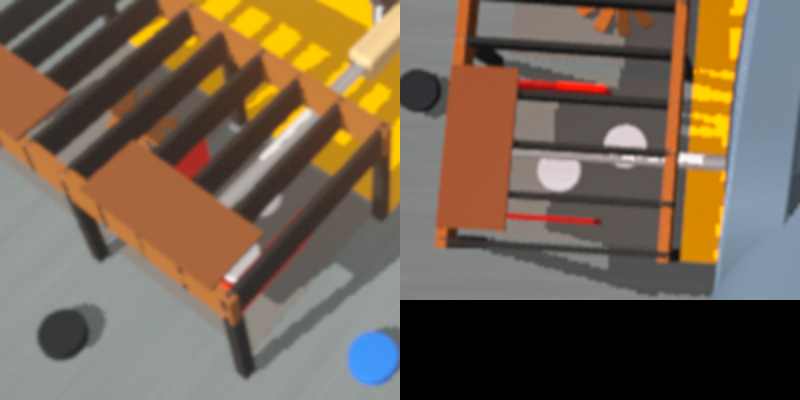

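The head is inside the bay with no contact. Both slugs (top pixels ~(209,275) and (243,263)) lie between the red side walls, and the back wall is behind slug b under the cover. I'll lower it and watch the force.

drive_tool(
  series=[
    [0,0,1,0,0,0,0],
    [0,0,2,0,0,0,0],
    [0,0,2.5,0,0,0,0],
    [0,0,2.7,0,0,0,0],
    [0,0,2.7,0,0,0,0],
  ],
)

```text
clock: 5.75
position: [0.4408, -0.042, 0.018]
eef_rot: [[0.035, 0.999, -0.001], [0.999, -0.035, 0.0], [0.0, -0.001, -1.0]]
contact_force: [0.8, 0.1, -3.8]
finger_gap: 0.0233
finger_force: 59.5
```

drive_tool(
  series=[
    [-0.5,0,0,0,0,0,0],
    [-1.5,0,0,0,0,0,0],
    [-2.5,0,0,0,0,0,0],
    [-3.5,0,0,0,0,0,0],
    [-4.5,0,0,0,0,0,0],
    [-5.5,0,0,0,0,0,0],
    [-6.5,0,0,0,0,0,0],
    [-7.5,0,0,0,0,0,0],
    [-8.5,0,0,0,0,0,0],
    [-9.5,0,0,0,0,0,0],
  ],
)

```text
clock: 6.75
position: [0.4377, -0.1377, 0.0183]
eef_rot: [[0.035, 0.999, 0.0], [0.999, -0.035, 0.0], [0.0, 0.0, -1.0]]
contact_force: [-0.1, 1.7, -2.8]
finger_gap: 0.0229
finger_force: 59.5
```

drive_tool(
  series=[
    [-1,0,0,0,0,0,0],
    [-2,0,0,0,0,0,0],
    [-3,0,0,0,0,0,0],
    [-4,0,0,0,0,0,0],
    [-5,0,0,0,0,0,0],
    [-6,0,0,0,0,0,0],
    [-7,0,0,0,0,0,0],
    [-8,0,0,0,0,0,0],
    [-9,0,0,0,0,0,0],
    [-9.5,0,0,0,0,0,0],
  ],
)

```text
clock: 7.75
position: [0.4344, -0.2329, 0.0183]
eef_rot: [[0.036, 0.999, 0.0], [0.999, -0.036, -0.0], [-0.0, 0.0, -1.0]]
contact_force: [0.1, 1.2, -3.9]
finger_gap: 0.0235
finger_force: 59.5
```

```bash
python3 - <<'E'
from goto import *
print(rel(.4347,-.2327,.017,88)); print(readout.observe()["contact_force"])
a=cv2.resize(eyes.read_camera("side")[140:340,230:430],(400,400));b=cv2.resize(eyes.read_camera("top")[200:350,230:430],(400,300))
cv2.imwrite("pics/out.png",np.hstack([a,np.pad(b,((0,100),(0,0),(0,0)))])[:,:,::-1])
E
```

```text
clock 7.75 pos [ 0.4344 -0.2329  0.0183] yaw 87.96 tilt [ 0. -0. -1.]
(array([0.02, 0.03, 0.13]), np.float64(-0.001))
[ 0.05308014  1.16264368 -3.91357975]
```

View pics/out.png

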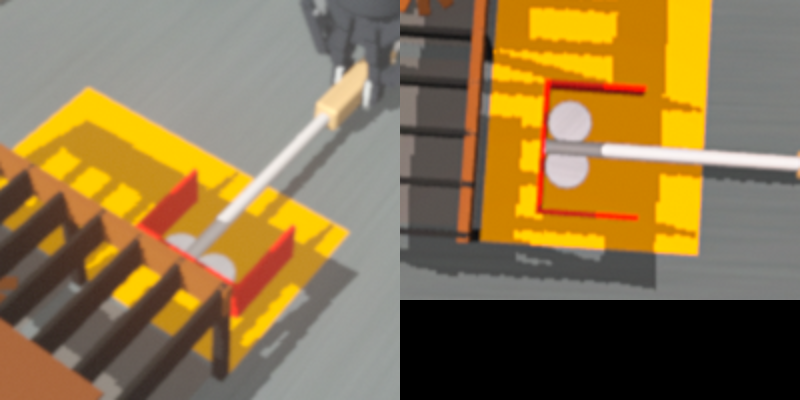

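Both slugs are fully out on the plate inside the scoop, at top pixels (315,261) and (313,283). I'll set the scoop down, release it and rise.

drive_tool(
  series=[
    [0,0,0.1,0,0,0,0],
    [0,0,0.15,0,0,0,0],
    [0,0,0.15,0,0,0,0],
    [0,0,0.15,0,0,0,0.3],
    [0,0,0.15,0,0,0,0.6],
    [0,0,0.15,0,0,0,1],
    [0,0,0.15,0,0,0,1],
    [0,0,0.15,0,0,0,1],
    [0,0,0.15,0,0,0,1],
    [0,0,0.15,0,0,0,1],
  ],
)

```text
clock: 8.85
position: [0.4344, -0.2318, 0.0168]
eef_rot: [[0.035, 0.999, -0.0], [0.999, -0.035, 0.0], [0.0, -0.0, -1.0]]
contact_force: [-0.4, 0.2, 0.5]
finger_gap: 0.0854
finger_force: 0.0
```

drive_tool(
  series=[
    [0,0,-1,0,0,0,1],
    [0,0,-3,0,0,0,1],
    [0,0,-6,0,0,0,1],
    [0,0,-10,0,0,0,1],
    [0,0,-14,0,0,0,1],
    [0,0,-16,0,0,0,1],
    [0,0,-16,0,0,0,1],
    [0,0,-16,0,0,0,1],
    [0,0,-16,0,0,0,1],
    [0,0,-16,0,0,0,1],
  ],
)

```text
clock: 9.85
position: [0.4339, -0.2315, 0.176]
eef_rot: [[0.035, 0.999, -0.001], [0.999, -0.035, 0.001], [0.001, -0.001, -1.0]]
contact_force: [-0.9, -0.3, -0.3]
finger_gap: 0.0854
finger_force: 0.0
```

```bash
python3 - <<'E'
from goto import *
s=readout.observe(); print(s["clock"],s["position"],s["contact_force"],s["finger_gap"])
a=cv2.resize(eyes.read_camera("side")[80:330,230:480],(400,400));b=cv2.resize(eyes.read_camera("top")[200:350,230:430],(400,300))
cv2.imwrite("pics/end.png",np.hstack([a,np.pad(b,((0,100),(0,0),(0,0)))])[:,:,::-1])
E
```

```text
9.85 [ 0.43391225 -0.23154381  0.17595448] [-0.87619994 -0.31165614 -0.32001823] 0.08541399229814778
```

View pics/end.png

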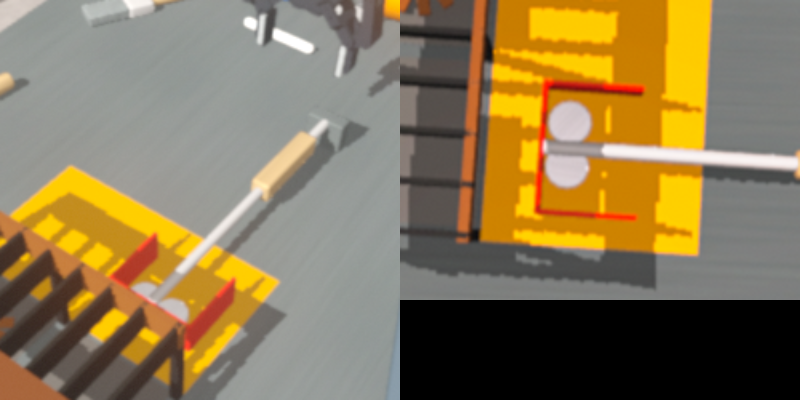

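The scoop stands flat and released. Both slugs are on the plate at top pixels (315,261) and (313,283), and the gripper is clear above.

```bash
python3 -c "
from rig import order; print(order.finish_job())"
```

```text
the job is handed in; nothing more can be done
None
```

I drew both bright slugs out onto the yellow plate with the scoop, left it standing flat and let go, with no sign of touching the grid, and handed the job in at about 10 s.

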